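# Roll-check the mixer rollers and reject the oval one

## Task

Check the three spare tube-mixer rollers on the flat steel plate, starting with the one on the robot's left, then the middle one, then the right one: hold each by its axle pins, press it lightly (about 5 N) on the plate and roll it away from you, yielding if it pushes back, at least to the plate's middle. Roll the two that run true on across the plate and leave them lying fully down in the gutter beyond it; set the one that rocks down in the steel reject tray at the robot's left. Do not press hard, do not drop the rollers, and leave the other things on the bench alone.

Things in the scene. Friction and masses are not known exactly. Their poses are not given: they have to be found in the camera images.
- roller_a: aluminium roller: barrel 48 mm long, 32 mm across, turning freely on an axle whose ball-ended pins (10 mm across) stand out at both ends, 62 mm over the pin tips; about 0.15 kg. Origin at its middle on the axis; its y runs along the axle. Lies on the plate at the start. Pinched by the two pin tips, its barrel still turns freely
- roller_b: second roller, nominally as roller_a, same origin and axes. One of the three (which one is not told) is worn oval: its barrel is 32 mm thick one way, 39 mm the other, so its axis rises and sinks 3.5 mm twice a turn when rolled; it starts lying on a flat side, axis 16 mm above the plate like the others
- roller_c: third roller, nominally as roller_a, same origin and axes
- spin_a (a joint): turn of the barrel of roller_a on its axle, rad, 0 at the start; grows as it rolls away from the robot
- spin_b (a joint): turn of the barrel of roller_b on its axle, rad, 0 at the start; grows as it rolls away from the robot
- spin_c (a joint): turn of the barrel of roller_c on its axle, rad, 0 at the start; grows as it rolls away from the robot
- tester: roll tester, white housing 214 by 400 mm (its x, y), fixed. Origin at table level near its middle; x is the rolling direction, away from the robot, y to the robot's left. Steel plate at x -92 to +68 mm, gutter beyond it, 62 mm high lip at x -97 mm. Rollers start across x, at x -60 to -40 mm, in three lanes near y +105, 0 and -105 mm
- gutter (a point): middle of the floor of the gutter beyond the plate, 91 mm ahead of the tester's origin, 42 mm above the table (14 mm below the plate's top); axes as the tester's. It is 33.5 mm wide, runs along y over all lanes (388 mm); its far wall and ends rise 24 mm above its floor. A true roller sinks to its floor (axis 16 mm above it), an oval one stays at least 3 mm higher
- plate: flat steel plate, 160 by 370 mm, top 56 mm above the table; origin on its top face above the tester's origin, same axes. On stiff springs: sinks straight down 1 mm per 8 N, at most 7 mm. Marked by a roller pressing above 14 N. A true roller's press stays even as it rolls; the oval one pushes up and, unless the hand yields, soon exceeds that; its swell comes every 50 to 60 mm
- tray: reject tray, open square steel box 130 by 130 mm, 35 mm high, 4 mm walls, 4 mm floor, on the robot's left of the tester, fixed. Origin at table level under its middle, z up
- gel: white bottle with black cap, 56 mm across, 150 mm high, bystander; origin under its foot
- pot: small clear jar with yellow cap, 48 mm across, 60 mm high, bystander; origin under its foot
- wrench: steel wrench 140 mm long lying in front of the tester, bystander; origin under its middle
- cup: clear cup 72 mm across, 80 mm high, bystander; origin under its foot
- collar: steel collar 40 mm across, 18 mm high, bystander; origin under its middle
- can: white can 84 mm across, 110 mm high, bystander; origin under its foot
Mind the look-alikes: they are no part of the job. Leave any blue or orange look-alike of the roller_a alone.

How it is judged (in metres and radians):
On the way, in this order (a step that is already met when the one before it is completed fails the run):
1. the roller on the robot's left has been rolled on the plate under a light press (((y of roller_a in the frame of tester between 0.06 and 0.16 m and x of roller_a in the frame of tester between -0.03 and 0.07 m and contact force between roller_a and plate above 3 N and (velocity of joint spin_a above 0.4 rad/s or velocity of joint spin_a below -0.4 rad/s)) or (y of roller_b in the frame of tester between 0.06 and 0.16 m and x of roller_b in the frame of tester between -0.03 and 0.07 m and contact force between roller_b and plate above 3 N and (velocity of joint spin_b above 0.4 rad/s or velocity of joint spin_b below -0.4 rad/s)) or (y of roller_c in the frame of tester between 0.06 and 0.16 m and x of roller_c in the frame of tester between -0.03 and 0.07 m and contact force between roller_c and plate above 3 N and (velocity of joint spin_c above 0.4 rad/s or velocity of joint spin_c below -0.4 rad/s)))), for 0.05 s.
2. then the middle roller (((y of roller_a in the frame of tester between -0.045 and 0.045 m and x of roller_a in the frame of tester between -0.03 and 0.07 m and contact force between roller_a and plate above 3 N and (velocity of joint spin_a above 0.4 rad/s or velocity of joint spin_a below -0.4 rad/s)) or (y of roller_b in the frame of tester between -0.045 and 0.045 m and x of roller_b in the frame of tester between -0.03 and 0.07 m and contact force between roller_b and plate above 3 N and (velocity of joint spin_b above 0.4 rad/s or velocity of joint spin_b below -0.4 rad/s)) or (y of roller_c in the frame of tester between -0.045 and 0.045 m and x of roller_c in the frame of tester between -0.03 and 0.07 m and contact force between roller_c and plate above 3 N and (velocity of joint spin_c above 0.4 rad/s or velocity of joint spin_c below -0.4 rad/s)))), for 0.05 s.
3. then the roller on the robot's right (((y of roller_a in the frame of tester between -0.16 and -0.06 m and x of roller_a in the frame of tester between -0.03 and 0.07 m and contact force between roller_a and plate above 3 N and (velocity of joint spin_a above 0.4 rad/s or velocity of joint spin_a below -0.4 rad/s)) or (y of roller_b in the frame of tester between -0.16 and -0.06 m and x of roller_b in the frame of tester between -0.03 and 0.07 m and contact force between roller_b and plate above 3 N and (velocity of joint spin_b above 0.4 rad/s or velocity of joint spin_b below -0.4 rad/s)) or (y of roller_c in the frame of tester between -0.16 and -0.06 m and x of roller_c in the frame of tester between -0.03 and 0.07 m and contact force between roller_c and plate above 3 N and (velocity of joint spin_c above 0.4 rad/s or velocity of joint spin_c below -0.4 rad/s)))), for 0.05 s.
At the end, for the whole second after the job is handed in: Two rollers lie fully down in the gutter (axis within 6 mm of its middle line, 12 to 17.2 mm above its floor; only a true roller can); the third, the oval one, is in the reject tray (within 60 mm of its middle along both sides, axis below 32 mm); all released and at rest (under 0.03 m/s) (((x of roller_a in the frame of tray between -0.06 and 0.06 m and y of roller_a in the frame of tray between -0.06 and 0.06 m and z of roller_a in the frame of tray below 0.032 m and x of roller_b in the frame of gutter between -0.006 and 0.006 m and y of roller_b in the frame of gutter between -0.2 and 0.2 m and z of roller_b in the frame of gutter between 0.012 and 0.0172 m and x of roller_c in the frame of gutter between -0.006 and 0.006 m and y of roller_c in the frame of gutter between -0.2 and 0.2 m and z of roller_c in the frame of gutter between 0.012 and 0.0172 m) or (x of roller_b in the frame of tray between -0.06 and 0.06 m and y of roller_b in the frame of tray between -0.06 and 0.06 m and z of roller_b in the frame of tray below 0.032 m and x of roller_a in the frame of gutter between -0.006 and 0.006 m and y of roller_a in the frame of gutter between -0.2 and 0.2 m and z of roller_a in the frame of gutter between 0.012 and 0.0172 m and x of roller_c in the frame of gutter between -0.006 and 0.006 m and y of roller_c in the frame of gutter between -0.2 and 0.2 m and z of roller_c in the frame of gutter between 0.012 and 0.0172 m) or (x of roller_c in the frame of tray between -0.06 and 0.06 m and y of roller_c in the frame of tray between -0.06 and 0.06 m and z of roller_c in the frame of tray below 0.032 m and x of roller_a in the frame of gutter between -0.006 and 0.006 m and y of roller_a in the frame of gutter between -0.2 and 0.2 m and z of roller_a in the frame of gutter between 0.012 and 0.0172 m and x of roller_b in the frame of gutter between -0.006 and 0.006 m and y of roller_b in the frame of gutter between -0.2 and 0.2 m and z of roller_b in the frame of gutter between 0.012 and 0.0172 m)) and linear speed of each of roller_a, roller_b, roller_c below 0.03 m/s); the robot touches nothing.
It fails at once if a roller is pressed on the plate with more than 14 N (contact force between any of roller_a, roller_b, roller_c and plate above 14 N).
It fails at once if a roller is let fall (moves faster than 0.75 m/s with no finger on it) ((linear speed of roller_a above 0.75 m/s and contact force between roller_a and the fingers below 0.05 N) or (linear speed of roller_b above 0.75 m/s and contact force between roller_b and the fingers below 0.05 N) or (linear speed of roller_c above 0.75 m/s and contact force between roller_c and the fingers below 0.05 N)).
It fails at once if a bystander is moved by more than 30 mm (distance of any of gel, pot, wrench, cup, collar, can from where it was at the start of the episode above 0.03 m).
It also fails if it takes over 72 s, if anything falls off the work surface, if the arm or the gripper's body presses on something with over 40 N, if the wrist force passes 120 N, or if a joint passes its speed limit or range.

## Robot

A 6-joint arm with a two-finger parallel gripper is mounted at the origin on the work surface. World frame = base frame: x ahead of the robot, y to its left, z up, the work surface at z = 0. Lengths are in mm, angles in rad, forces in N, time in s.
With the tool pointing down it reaches from about 250 to 725 mm from the base axis. Payload 9.7 kg.
Tool frame: the origin (TCP) lies midway between the tips of the shut fingers; the grasp point (between the pads) lies 19 mm behind it; x points along the fingers, z is the direction in which the jaws open and shut, and the axes are right-handed (so a half turn about x gives the same grasp; the last joint's range is limited). The gripper opens to 85 mm and grips with 20 to 120 N. Pads are 22 mm wide; open, the fingers measure 114 mm over their backs; the gripper's body (76 mm by 85 mm) begins 54 mm behind the grasp point. The pads swing forward as they close: fully open they stand 13 mm farther back than shut.
Start: joints at [1.331, 0.087, 0.176, 1.66, 0, 1.571], TCP at [130.627, 534.26, 231.284] pointing down, gripper open.
Joint ranges: [-3.13, 3.13], [-0.85, 1.81], [-1.15, 1.24], [-2.2, 2.28], [-1.44, 1.52], [-3.14, 3.14]. Speed limits (rad/s): [2.22, 2.22, 2.57, 3.14, 3.14, 3.14].

## Interface

Orientations are given as [roll, pitch, yaw] about the fixed x, y, z axes, in that order (R = Rz(yaw) Ry(pitch) Rx(roll)).
In Python, from rig import get_state, cams, order gives the robot as it stands. The module is installed in compiled form; this text tells all that it offers.
- The arm moves only by the tool send_rows, never from a script. Its arguments are lists of equal length, an entry for each row: "claw": the finger opening in mm, from 0 to 85.4; "offset": the shift along the tool's x, y, z in mm, a list of three; "turn": the turn, a rotation vector about the tool's x, y, z in rad, a list of three. A call has exactly 10 rows; each row is the pose to reach, as a shift and turn from the pose measured when the call began, along the tool's axes at that moment; what a row does not reach only later rows make up. A row lasts 1/8 s, in which the tool goes at most 62.5 mm and 10.7 degrees, less where a joint would pass 70% of its speed; a pose out of reach is approached as far as the arm can. A call with a gripper value outside its range is refused whole. The fingers move at their own pace and stop on an object; "grip_force" is the grip in N (left out, the last holds). Time passes only in rows, so rows that repeat a pose let the fingers close, or fill a call up. It gives the time, the measured TCP pose, the force and the opening at its end, in the units of the state.
- get_state(): the state, without advancing time (a new reading comes with each control period).
- cams.grab_frame(name): name is "scene" or "top"; returns a dict with "frame" (400x640x3 uint8, red, green, blue), "K" (3x3 intrinsics, pixels), "k1" (the pictures are not rectified: a ray, as slopes to the right and down, at radius r is drawn at 1 + k1 r^2 times it, then the intrinsics apply), "view" (4x4, takes a point from world to camera coordinates). Camera axes: x right, y up, looking along -z (the intrinsics and any distortion apply to the point x, -y, -z); pixel columns grow to the right and rows downward; lengths in mm; the calibration is good to about 2 mm. A picture is of the moment at which its call begins. There is no depth.
- order.hand_in(): hands the job in, once; it reports no verdict.
The state is a dict: "time_s": time; "qpos": joint angles; "joint_velocities": joint speeds; "effort": joint torques, N m; "position": TCP position; "tool_rot": TCP orientation; "ft_force": force on the tool from outside, world axes, zero at the start; "torque": the same for the moment, N m; "gripper_width": finger opening in mm.
Only numpy, scipy, OpenCV 4.12 (cv2) and the standard library are available. Lean on these libraries where they do the work, as an engineer would, in place of code of your own. Each camera call takes 0.05 s, during which the arm holds its last target.

## Working session

There is one attempt and no reset: what is moved stays moved. The work goes in short steps, Python scripts to look and compute and a tool call to move; the robot and the scene stay as the last step left them, time stands still between calls to the robot, and variables do not carry over. Pictures are saved under pics/ and viewed, and the job is handed in when it is done.

Besides the shell and the picture viewer there is one more tool, called after ">>>" by a JSON object that holds its "fn" and its "kwargs", one argument or row to a line. send_rows: Moves the arm, as the interface text tells. Its arguments: {"type":"object","properties":{"claw":{"type":"array","items":{"type":"number"}},"offset":{"type":"array","items":{"type":"array","items":{"type":"number"}}},"turn":{"type":"array","items":{"type":"array","items":{"type":"number"}}},"grip_force":{"type":"number"}},"required":["claw","offset","turn"]}

```bash
mkdir -p pics; ls
python3 - <<'E'
from rig import get_state, cams, order
import cv2,numpy as np,json
s=get_state(); print(s)
for n in ("scene","top"):
    g=cams.grab_frame(n); print(n,g["K"],g["k1"],g["view"])
    cv2.imwrite(f"pics/{n}0.png",g["frame"][:,:,::-1]); np.savez(f"{n}0.npz",**g)
E
```

```text
pics
{'time_s': 0.0, 'qpos': array([ 1.33098488e+00,  8.74617884e-02,  1.75138912e-01,  1.65980075e+00,
       -4.07847646e-05,  1.57083016e+00]), 'joint_velocities': array([-1.12319018e-03,  8.56232010e-04, -1.00260925e-03,  1.04455630e-03,
       -1.38442845e-03,  7.15232772e-05]), 'effort': array([ 5.94801513e-04, -5.20389783e+01,  4.64797497e+01,  1.65480649e-02,
        2.34681502e-04,  1.30988332e-05]), 'position': array([130.59288665, 534.03645507, 230.58458056]), 'tool_rot': array([-3.11084086,  1.5694684 , -1.77988978]), 'ft_force': array([ 0.22662775, -0.09270291, -0.19330793]), 'torque': array([ 0.00243659,  0.01082409, -0.02005631]), 'gripper_width': 85.31467295116447}
scene [[381.97132824   0.         314.54172119]
 [  0.         381.97132824 201.686495  ]
 [  0.           0.           1.        ]] 0.020052469494572983 [[ 6.25282644e-01  7.80325327e-01 -1.06770981e-02 -3.33253254e+02]
 [-5.20023794e-01  4.26823822e-01  7.39862608e-01  2.29198303e+02]
 [ 5.81890771e-01 -4.57070902e-01  6.72673265e-01 -1.38354664e+03]
 [ 0.00000000e+00  0.00000000e+00  0.00000000e+00  1.00000000e+00]]
top [[427.38228355   0.         315.59356072]
 [  0.         427.38228355 197.0494134 ]
 [  0.           0.           1.        ]] -0.09791871461059969 [[-2.65420165e-02 -9.99625691e-01  6.63323955e-03 -6.78094326e+00]
 [ 9.97972927e-01 -2.61130233e-02  5.80357370e-02 -5.34591577e+02]
 [-5.78407997e-02  8.16017897e-03  9.98292469e-01 -1.19989268e+03]
 [ 0.00000000e+00  0.00000000e+00  0.00000000e+00  1.00000000e+00]]
```

View pics/scene0.png

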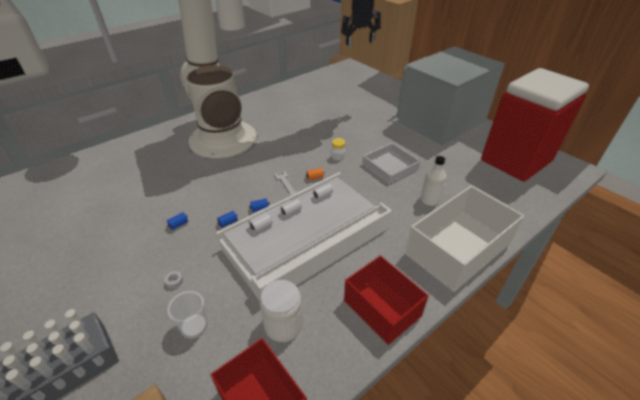

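View pics/top0.png

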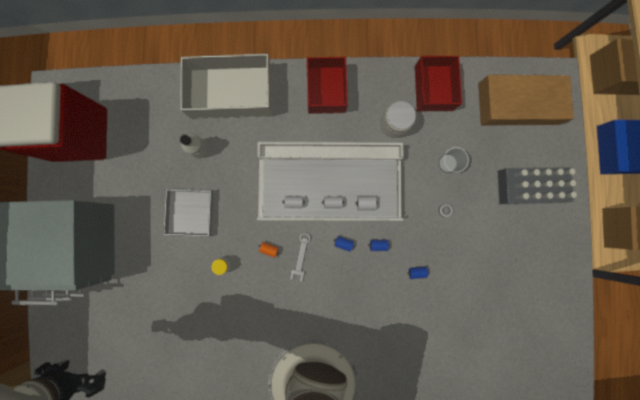

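Scene: the white tester has three grey rollers on its plate, at top-view pixels (293,202), (333,202) and (367,202). The tray is at (188,212). Things that could be taken for rollers: orange (269,249) and blue (344,243), (380,245), (419,272). Those are look-alikes by colour, so I choose the three metallic ones on the plate. Next is a close crop to check.

```bash
cat > h.py <<'E'
import numpy as np,cv2
def ray(g,u,v):
    K,V,k=g["K"],g["view"],float(g["k1"])
    d=np.array([(u-K[0,2])/K[0,0],(v-K[1,2])/K[1,1]]); p=d.copy()
    for _ in range(20): p=d/(1+k*(p@p))
    R=V[:3,:3]; c=-R.T@V[:3,3]
    return c,R.T@np.array([p[0],-p[1],-1.0])
def onz(g,u,v,z):
    c,r=ray(g,u,v); return c+r*(z-c[2])/r[2]
def proj(g,P):
    K,V,k=g["K"],g["view"],float(g["k1"])
    q=V[:3,:3]@np.asarray(P,float)+V[:3,3]; s=np.array([q[0],-q[1]])/-q[2]
    s=s*(1+k*(s@s)); return np.array([K[0,0]*s[0]+K[0,2],K[1,1]*s[1]+K[1,2]])
def crop(g,x0,x1,y0,y1,f,name):
    im=np.ascontiguousarray(g["frame"][y0:y1,x0:x1,::-1]); cv2.imwrite(name,cv2.resize(im,None,fx=f,fy=f,interpolation=cv2.INTER_CUBIC))
E
python3 - <<'E'
from h import *
t=np.load("top0.npz"); s=np.load("scene0.npz")
crop(t,250,410,135,230,5,"pics/c1.png"); crop(s,210,400,160,300,4,"pics/c2.png")
for u,v,z in [(293,202,72),(333,202,72),(367,202,72),(188,212,0)]: print(onz(t,u,v,z))
E
```

```text
[519.12578908  41.15311816  72.        ]
[516.28321906 -67.22042349  72.        ]
[ 513.84159201 -159.61333808   72.        ]
[501.45279202 349.39974749   0.        ]
```

View pics/c1.png

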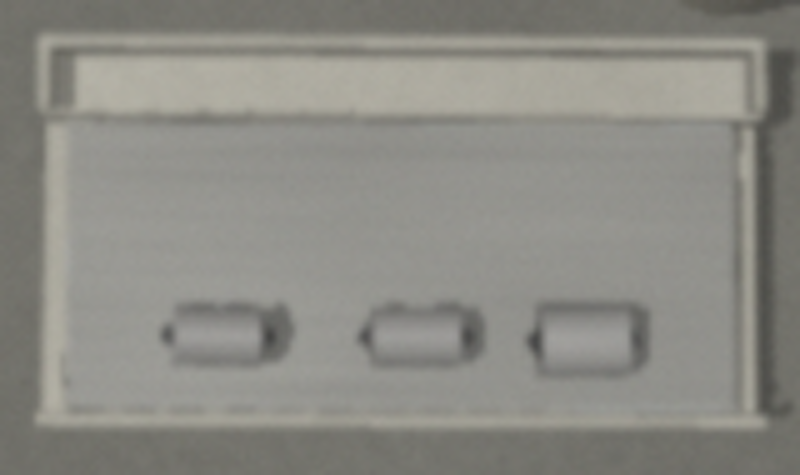

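View pics/c2.png

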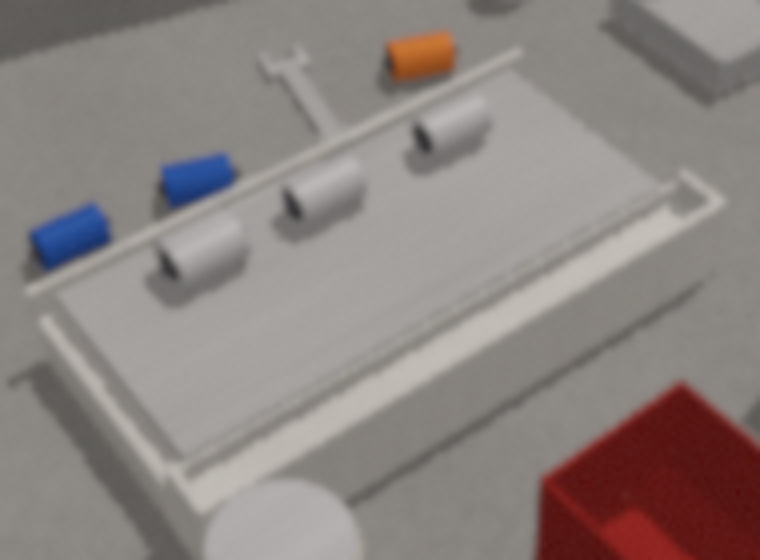

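Run:
```python
from h import *
t=np.load("top0.npz"); s=np.load("scene0.npz")
f=lambda n,u,v,z: print(n,onz(t,250+u/5-.4,135+v/5-.4,z).round(1))
for n,u,v,z in [("farL out",38,36,66),("farR out",768,36,66),("nearL lip",36,418,62),("nearR lip",768,422,62),("nearL lipb",36,428,62),("nearR lipb",768,430,62),
 ("plate far L",66,120,56),("plate far R",738,122,56),("plate nearL",66,410,56),("plate nearR",738,412,56),("gut far in L",76,54,66),("gut far in R",742,54,66),
 ("rL tipL",162,335,72),("rL barL",174,335,72),("rL barR",264,335,72),("rL tipR",276,335,72),
 ("rM tipL",359,336,72),("rM barL",371,336,72),("rM barR",463,336,72),("rM tipR",475,336,72),
 ("rR tipL",527,340,72),("rR barL",537,340,72),("rR barR",632,340,72),("rR tipR",645,340,72)]: f(n,u,v,z)
g=lambda n,u,v,z: print("S",n,onz(s,210+u/4-.4,160+v/4-.4,z).round(1))
for n,u,v,z in [("farR out",198,512,66),("farL out",722,200,66),("lip R",28,290,62),("lip L",520,52,62)]: g(n,u,v,z)
# edge profiles
G=cv2.cvtColor(t["frame"],cv2.COLOR_RGB2GRAY)
for c in (280,313,350,390): print(c,G[138:225,c])
```

```text
farL out [687.8 136.2  66. ]
farR out [ 678.  -266.8   66. ]
nearL lip [477.9 141.5  62. ]
nearR lip [ 465.  -259.1   62. ]
nearL lipb [472.5 141.6  62. ]
nearR lipb [ 460.6 -258.9   62. ]
plate far L [642.3 122.7  56. ]
plate far R [ 631.8 -250.1   56. ]
plate nearL [482.  125.7  56. ]
plate nearR [ 471.  -243.9   56. ]
gut far in L [677.2 115.4  66. ]
gut far in R [ 668.2 -251.8   66. ]
rL tipL [521.   70.9  72. ]
rL barL [520.8  64.4  72. ]
rL barR [519.5  15.7  72. ]
rL tipR [519.4   9.2  72. ]
rM tipL [517.7 -35.8  72. ]
rM barL [517.5 -42.3  72. ]
rM barR [516.2 -92.2  72. ]
rM tipR [516.  -98.7  72. ]
rR tipL [ 513.1 -126.9   72. ]
rR barL [ 512.9 -132.3   72. ]
rR barR [ 511.6 -184.1   72. ]
rR tipR [ 511.4 -191.2   72. ]
S farR out [ 673.7 -265.2   66. ]
S farL out [684.2 133.6  66. ]
S lip R [ 463.9 -257.    62. ]
S lip L [478.3 139.4  62. ]
280 [113 112 116 129 148 155 138 131 156 171 175 175 173 173 173 172 172 171
 165 147 131 130 143 148 149 151 147 147 147 147 147 146 146 147 149 149
 150 151 151 150 151 153 152 153 153 150 150 153 152 152 152 151 154 155
 153 152 153 
[... 495 characters left out ...]
2 119 140 156 144 123 141 160 167 168 169 168 169 168 168 167
 166 157 139 137 145 146 145 145 144 142 142 144 147 147 146 148 146 146
 146 147 147 145 148 150 150 149 149 149 146 146 145 146 145 146 146 145
 145 145 143 142 144 145 146 144 145 145 146 144 147 146 146 146 145 146
 146 146 147 146 146 147 146 146 151 156 138 121 115 116 115]
390 [111 111 113 118 136 157 152 125 133 159 167 168 168 171 169 168 169 169
 170 166 151 137 144 145 143 143 144 143 142 143 142 142 140 142 144 142
 143 144 146 143 142 145 144 144 144 144 144 143 147 146 145 144 145 145
 144 145 144 144 144 144 143 144 144 143 145 144 145 146 143 145 145 145
 146 144 144 143 144 146 148 147 153 158 142 120 112 111 113]
```

```bash
cat >> h.py <<'E'
from scipy.spatial.transform import Rotation as Ro
YAW=-0.029; O=np.array([568.7,-61.8])
def t2w(x,y): c,s=np.cos(YAW),np.sin(YAW); return O+np.array([c*x-s*y,s*x+c*y])
def w2t(P): d=np.asarray(P)[:2]-O; c,s=np.cos(YAW),np.sin(YAW); return np.array([c*d[0]+s*d[1],-s*d[0]+c*d[1]])
def Rt(st): return Ro.from_euler('xyz',st["tool_rot"]).as_matrix()
def tgt(yaw,flip):
    z=np.array([-np.sin(yaw),np.cos(yaw),0])*flip; x=np.array([0,0,-1.]); return np.stack([x,np.cross(z,x),z],1)
def plan(st,P,yaw=YAW,flip=None):
    R=Rt(st); 
    if flip is None: flip=np.sign(R[1,2]) or 1
    off=R.T@(np.asarray(P,float)-st["position"]); rv=Ro.from_matrix(R.T@tgt(yaw,flip)).as_rotvec()
    return off.round(2),rv.round(4)
def show(st):
    p=st["position"]; print("t",round(st["time_s"],2),"pos",p.round(2),"tester",w2t(p).round(2),"F",st["ft_force"].round(2),"w",round(st["gripper_width"],2)); print(Rt(st).round(4).tolist())
E
python3 - <<'E'
from h import *
from rig import get_state
st=get_state(); show(st)
print(t2w(-51.3,100.4))
for fl in(1,-1): print(fl,plan(st,[520.3,40,180],flip=fl))
t=np.load("top0.npz"); s=np.load("scene0.npz")
# scene check of roller ends visible (right end face centre) 
for n,u,v in [("rR pin",165,262),("rM",290,202),("rL",420,136)]: print(n,onz(s,210+u/4-.4,160+v/4-.4,72).round(1))
for P in [(520.2,9.2,72),(516.5,-98.5,72),(512,-190.5,72)]: 
  p=proj(s,P); print(((p-[210,160])*4+1.6).round(0))
crop(t,150,225,175,250,8,"pics/tray.png")
E
```

```text
t 0.1 pos [130.6  534.05 230.66] tester [-455.2   582.89] F [-0.65  0.41 -0.46] w 85.3
[[-0.0003, -0.9714, 0.2375], [-0.0012, 0.2375, 0.9714], [-1.0, -0.0, -0.0012]]
[520.33276205  40.04527624]
1 (array([  51.13, -495.9 , -387.28]), array([-2.108e-01, -1.200e-03, -1.000e-04]))
-1 (array([  51.13, -495.9 , -387.28]), array([ 2.9308e+00, -2.0000e-04,  1.8000e-03]))
rR pin [ 506.4 -182.2   72. ]
rM [511.4 -90.2  72. ]
rL [514.1  16.3  72. ]
[417. 145.]
[284. 212.]
[158. 273.]
```

View pics/tray.png

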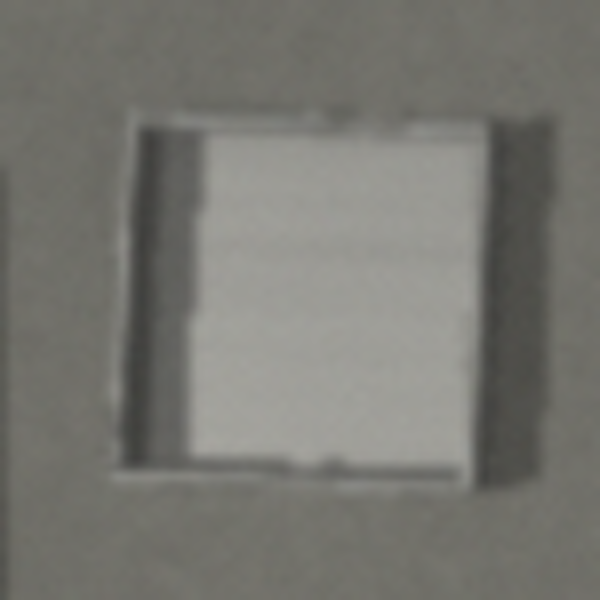

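The crop confirms three grey rollers on the plate. The right one looks about 38 mm wide against 32 mm for the others, so it is probably the oval one, and I'll check that by force. The tray rim corners are at crop pixels (132,112), (490,120), (475,488) and (112,475).

Run:
```python
from h import *
t=np.load("top0.npz")
c=[onz(t,150+u/8-.45,175+v/8-.45,35) for u,v in [(132,112),(490,120),(475,488),(112,475)]]
print(np.round(c,1)); print(np.mean(c,0))
for i in range(4): print(np.linalg.norm(c[i]-c[(i+1)%4]))
for n,u,v in [("gel",183,138),("pot",219,267),("orange",269,249)]: print(n,onz(t,u,v,30))
```

```text
[[568.3 401.7  35. ]
 [561.9 273.5  35. ]
 [433.  280.6  35. ]
 [440.3 410.   35. ]]
[500.88689441 341.44228971  35.        ]
128.39804270526008
129.11872079188004
129.6189879090801
128.18718898180802
gel [712.42813494 353.88393549  30.        ]
pot [344.28180107 254.92277993  30.        ]
orange [391.36992866 113.32989877  30.        ]
```

>>> {"fn": "send_rows", "kwargs": {
  "claw": [85,80,74,74,74,74,74,74,74,74],
  "offset": [
    [5,-50,-39],
    [10,-99,-77],
    [15,-149,-116],
    [20,-198,-155],
    [26,-248,-194],
    [31,-298,-232],
    [36,-347,-271],
    [41,-397,-310],
    [46,-446,-349],
    [51,-498,-387]
  ],
  "turn": [
    [-0.02,0,0],
    [-0.04,0,0],
    [-0.06,0,0],
    [-0.08,0,0],
    [-0.1,0,0],
    [-0.13,0,0],
    [-0.15,0,0],
    [-0.17,0,0],
    [-0.19,0,0],
    [-0.21,-0.0012,0]
  ],
  "grip_force": 40
}}

```text
time_s: 1.35
position: [518.2, 43.9, 180.4]
tool_rot: [0.683, 1.571, 2.224]
ft_force: [1.3, 1.3, 0.4]
gripper_width: 74.0
```

Run:
```python
from h import *
from rig import get_state,cams
g=cams.grab_frame("scene"); crop(g,240,400,120,240,5,"pics/s1.png")
st=get_state(); show(st); print(plan(st,[519,40,75]))
```

```text
t 1.4 pos [521.34  39.18 178.63] tester [-50.27  99.56] F [-3.94 -4.47 -3.03] w 74.31
[[-0.0001, -0.9995, 0.0316], [-0.0022, 0.0316, 0.9995], [-1.0, -0.0, -0.0022]]
(array([103.63,   2.37,   0.97]), array([-0.0026, -0.0022,  0.    ]))
```

View pics/s1.png

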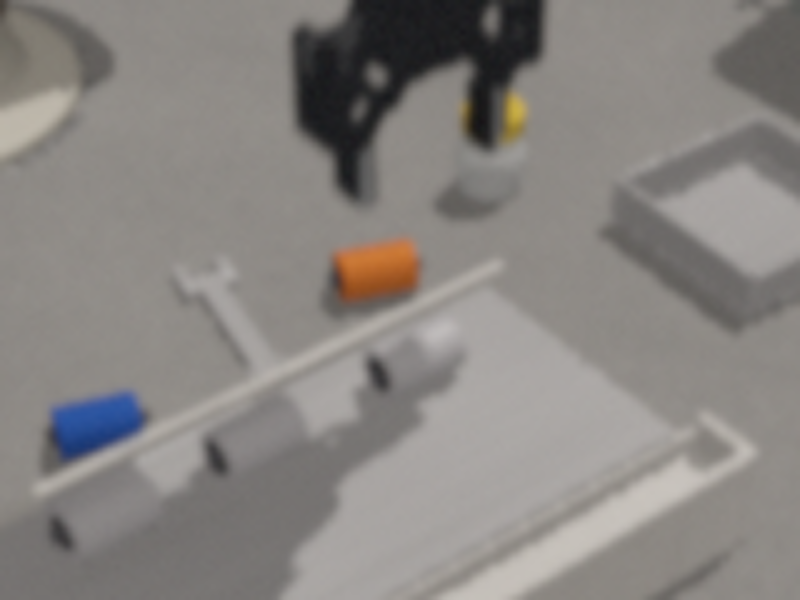

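>>> {"fn": "send_rows", "kwargs": {
  "claw": [74,74,74,74,74,74,74,74,74,74],
  "offset": [
    [20,1,0],
    [45,2,1],
    [70,2.4,1],
    [95,2.4,1],
    [104,2.4,1],
    [110,2.4,1],
    [115,2.4,1],
    [118,2.4,1],
    [118,2.4,1],
    [118,2.4,1]
  ],
  "turn": [
    [-0.0026,-0.0022,0],
    [-0.0026,-0.0022,0],
    [-0.0026,-0.0022,0],
    [-0.0026,-0.0022,0],
    [-0.0026,-0.0022,0],
    [-0.0026,-0.0022,0],
    [-0.0026,-0.0022,0],
    [-0.0026,-0.0022,0],
    [-0.0026,-0.0022,0],
    [-0.0026,-0.0022,0]
  ]
}}

```text
time_s: 2.65
position: [519.1, 40.0, 61.0]
tool_rot: [-1.489, 1.57, 0.053]
ft_force: [0.1, -0.4, -0.3]
gripper_width: 73.6
```

Run:
```python
from h import *
from rig import get_state,cams
st=get_state(); show(st); print(plan(st,[519,40,58]))
g=cams.grab_frame("scene"); crop(g,260,360,140,220,8,"pics/s2.png")
g=cams.grab_frame("top"); crop(g,250,350,150,230,8,"pics/t2.png")
st=get_state(); show(st); print(plan(st,[519,40,58]))
```

```text
t 2.65 pos [519.15  40.02  60.97] tester [-52.49 100.34] F [ 0.06 -0.42 -0.27] w 73.59
[[0.0005, -0.9996, 0.029], [0.0, 0.029, 0.9996], [-1.0, -0.0005, 0.0]]
(array([ 2.97,  0.15, -0.03]), array([0.    , 0.    , 0.0005]))
t 2.75 pos [519.1   40.    60.89] tester [-52.53 100.32] F [-0.09  0.52  0.05] w 74.25
[[0.0004, -0.9996, 0.029], [0.0, 0.029, 0.9996], [-1.0, -0.0004, 0.0001]]
(array([ 2.89,  0.1 , -0.  ]), array([0.    , 0.0001, 0.0004]))
```

View pics/s2.png

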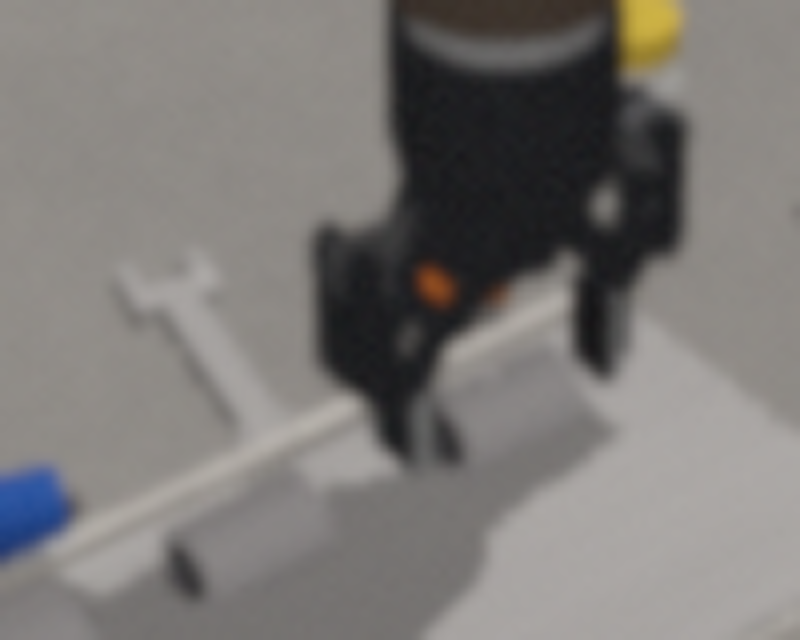

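View pics/t2.png

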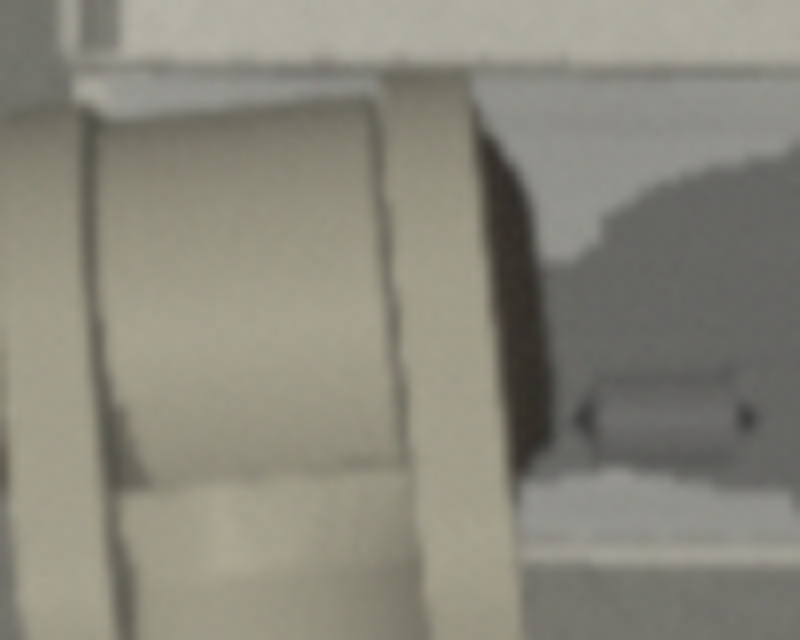

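The fingers straddle the left roller: in the scene crop the right finger tip is at (415,455) and the pin at (450,440). I close on it.

>>> {"fn": "send_rows", "kwargs": {
  "claw": [74,74,70,67,64,62,59,57,57,57],
  "offset": [
    [1.5,0,0],
    [2.5,0,0],
    [2.5,0,0],
    [2.5,0,0],
    [2.5,0,0],
    [2.5,0,0],
    [2.5,0,0],
    [2.5,0,0],
    [2.5,0,0],
    [2.5,0,0]
  ],
  "turn": [
    [0,0,0],
    [0,0,0],
    [0,0,0],
    [0,0,0],
    [0,0,0],
    [0,0,0],
    [0,0,0],
    [0,0,0],
    [0,0,0],
    [0,0,0]
  ],
  "grip_force": 40
}}

```text
time_s: 4.0
position: [519.3, 39.9, 58.7]
tool_rot: [-1.668, 1.57, -0.126]
ft_force: [0.1, -2.5, 6.0]
gripper_width: 57.8
```

Run:
```python
from h import *
from rig import get_state,cams
st=get_state(); show(st)
g=cams.grab_frame("scene"); crop(g,260,360,140,220,8,"pics/s3.png")
st=get_state(); show(st)
```

```text
t 4.0 pos [519.34  39.92  58.69] tester [-52.29 100.24] F [ 0.13 -2.52  5.97] w 57.83
[[0.001, -0.9996, 0.0291], [-0.0001, 0.0291, 0.9996], [-1.0, -0.0011, -0.0001]]
t 4.05 pos [519.3   39.92  58.67] tester [-52.33 100.25] F [-0.05 -2.36  5.4 ] w 58.29
[[0.001, -0.9996, 0.029], [-0.0001, 0.029, 0.9996], [-1.0, -0.001, -0.0001]]
```

View pics/s3.png

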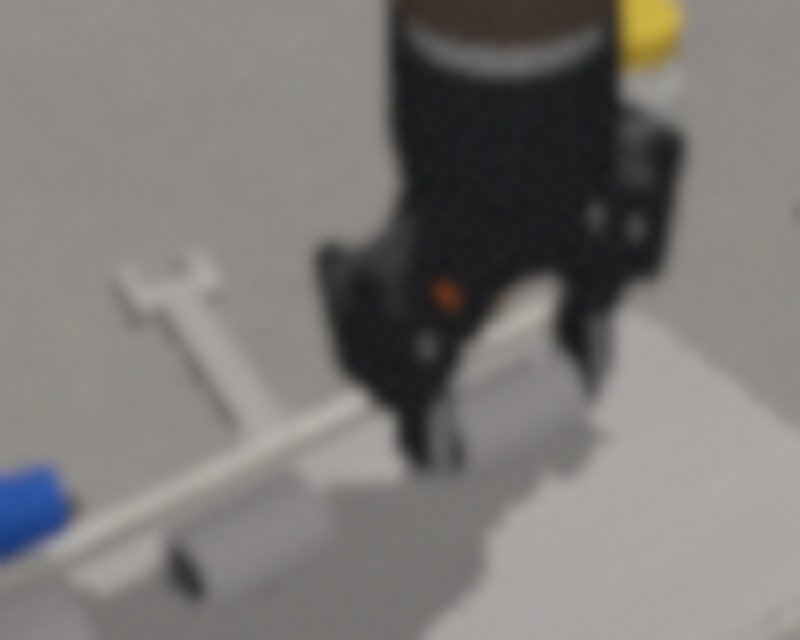

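>>> {"fn": "send_rows", "kwargs": {
  "claw": [57,57,56,55,54,53,52,52,52,52],
  "offset": [
    [-0.3,0,0],
    [-0.6,0,0],
    [-0.6,0,0],
    [-0.6,0,0],
    [-0.6,0,0],
    [-0.6,0,0],
    [-0.6,0,0],
    [-0.6,0,0],
    [-0.6,0,0],
    [-0.6,0,0]
  ],
  "turn": [
    [0,0,0],
    [0,0,0],
    [0,0,0],
    [0,0,0],
    [0,0,0],
    [0,0,0],
    [0,0,0],
    [0,0,0],
    [0,0,0],
    [0,0,0]
  ]
}}

```text
time_s: 5.3
position: [519.3, 40.0, 59.3]
tool_rot: [-1.606, 1.57, -0.065]
ft_force: [0.6, -1.4, 1.2]
gripper_width: 58.1
```

Run:
```python
from h import *
from rig import get_state,cams
st=get_state(); show(st)
print(st["torque"])
```

```text
t 5.3 pos [519.31  39.96  59.26] tester [-52.32 100.28] F [ 0.56 -1.4   1.21] w 58.12
[[0.001, -0.9996, 0.0291], [-0.0001, 0.0291, 0.9996], [-1.0, -0.001, -0.0]]
[-0.35647453  0.04060923  0.0078547 ]
```

The grip holds: the width stayed at 58 with the claw commanded to 52. Now I press to about 5.5 N contact (ft about 4 N plus the roller's 1.5 N weight) and roll.

>>> {"fn": "send_rows", "kwargs": {
  "claw": [52,52,52,52,52,52,52,52,52,52],
  "offset": [
    [0.2,0,0],
    [0.35,0,0],
    [0.35,-2,0],
    [0.35,-5,0],
    [0.35,-8,0],
    [0.35,-11,0],
    [0.35,-14,0],
    [0.35,-16,0],
    [0.35,-18,0],
    [0.35,-20,0]
  ],
  "turn": [
    [0,0,0],
    [0,0,0],
    [0,0,0],
    [0,0,0],
    [0,0,0],
    [0,0,0],
    [0,0,0],
    [0,0,0],
    [0,0,0],
    [0,0,0]
  ]
}}

```text
time_s: 6.55
position: [539.4, 39.3, 58.9]
tool_rot: [-1.677, 1.57, -0.135]
ft_force: [-0.7, -2.6, 3.3]
gripper_width: 58.2
```

Run:
```python
from h import *
from rig import get_state,cams
st=get_state(); show(st)
```

```text
t 6.55 pos [539.4   39.34  58.92] tester [-32.23 100.25] F [-0.73 -2.55  3.25] w 58.15
[[0.0009, -0.9996, 0.029], [-0.0001, 0.029, 0.9996], [-1.0, -0.0009, -0.0001]]
```

>>> {"fn": "send_rows", "kwargs": {
  "claw": [52,52,52,52,52,52,52,52,52,52],
  "offset": [
    [0.15,-3,0],
    [0.15,-7,0],
    [0.15,-12,0],
    [0.15,-17,0],
    [0.15,-22,0],
    [0.15,-27,0],
    [0.15,-32,0],
    [0.15,-37,0],
    [0.15,-42,0],
    [0.15,-47,0]
  ],
  "turn": [
    [0,0,0],
    [0,0,0],
    [0,0,0],
    [0,0,0],
    [0,0,0],
    [0,0,0],
    [0,0,0],
    [0,0,0],
    [0,0,0],
    [0,0,0]
  ]
}}

```text
time_s: 7.8
position: [586.7, 38.0, 58.8]
tool_rot: [-1.646, 1.57, -0.104]
ft_force: [-0.7, -3.2, 3.8]
gripper_width: 58.2
```

Run:
```python
from h import *
from rig import get_state,cams
st=get_state(); show(st)
```

```text
t 7.8 pos [586.73  37.98  58.84] tester [ 15.13 100.26] F [-0.68 -3.22  3.82] w 58.19
[[0.001, -0.9996, 0.0291], [-0.0001, 0.0291, 0.9996], [-1.0, -0.001, -0.0001]]
```

Forces stay even (3.3 to 3.8 N) over 67 mm, so the left roller runs true. I roll it on and carry it over the plate edge to the gutter.

>>> {"fn": "send_rows", "kwargs": {
  "claw": [52,52,52,52,52,52,52,52,52,52],
  "offset": [
    [0,-6,0],
    [0,-14,0],
    [0,-22,0],
    [0,-30,0],
    [0,-38,0],
    [0,-45,0],
    [-3,-52,0],
    [-4,-62,0],
    [-4,-72,0],
    [-4,-75.5,0]
  ],
  "turn": [
    [0,0,0],
    [0,0,0],
    [0,0,0],
    [0,0,0],
    [0,0,0],
    [0,0,0],
    [0,0,0],
    [0,0,0],
    [0,0,0],
    [0,0,0]
  ]
}}

```text
time_s: 9.05
position: [662.7, 35.9, 62.4]
tool_rot: [-1.405, 1.57, 0.137]
ft_force: [-0.8, 0.9, -1.6]
gripper_width: 58.4
```

Run:
```python
from h import *
from rig import get_state,cams
g=cams.grab_frame("scene"); crop(g,290,410,150,240,6,"pics/s4.png"); np.savez("s4.npz",**g)
st=get_state(); show(st)
for P in [t2w(91,y) for y in (130,69)]:
  for z in (75,58): p=proj(g,[*P,z]); print(z,((p-[290,150])*6+2.5).round(0))
for y in (194,60):
  for x in (74.25,107.75): p=proj(g,[*t2w(x,y),66 if x>90 else 56]); print(x,y,((p-[290,150])*6+2.5).round(0))
```

```text
t 9.1 pos [662.75  35.85  62.41] tester [ 91.18 100.33] F [-0.58 -0.81 -2.23] w 58.1
[[0.0005, -0.9996, 0.0289], [-0.0, 0.0289, 0.9996], [-1.0, -0.0005, -0.0]]
75 [459. 389.]
58 [456. 417.]
75 [351. 451.]
58 [349. 480.]
74.25 194 [536. 338.]
107.75 194 [592. 362.]
74.25 60 [306. 469.]
107.75 60 [359. 499.]
```

View pics/s4.png

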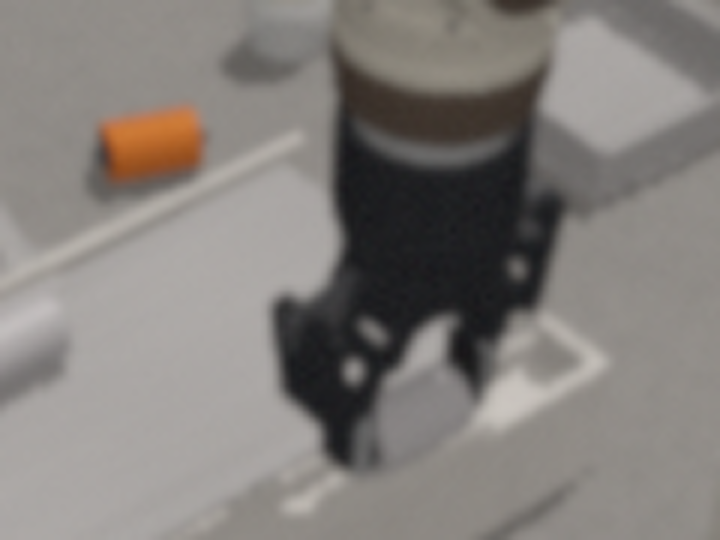

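The roller hangs over the gutter: the barrel is at crop (425,412), and the expected axis centre is about (405,420). I lower it partly and watch Fx.

>>> {"fn": "send_rows", "kwargs": {
  "claw": [52,52,52,52,52,52,52,52,52,52],
  "offset": [
    [2,0,0],
    [4,0,0],
    [6,0,0],
    [7,0,0],
    [8,0,0],
    [9,0,0],
    [10,0,0],
    [11,0,0],
    [11,0,0],
    [11,0,0]
  ],
  "turn": [
    [0,0,0],
    [0,0,0],
    [0,0,0],
    [0,0,0],
    [0,0,0],
    [0,0,0],
    [0,0,0],
    [0,0,0],
    [0,0,0],
    [0,0,0]
  ]
}}

```text
time_s: 10.35
position: [662.1, 35.9, 51.0]
tool_rot: [1.621, 1.57, -3.12]
ft_force: [-5.1, -0.7, -2.3]
gripper_width: 57.9
```

Run:
```python
from h import *
from rig import get_state,cams
st=get_state(); show(st)
```

```text
t 10.35 pos [662.09  35.86  50.99] tester [ 90.52 100.33] F [-5.05 -0.69 -2.34] w 57.92
[[-0.001, -0.9996, 0.0289], [-0.0, 0.0289, 0.9996], [-1.0, 0.001, -0.0001]]
```

Fx is -5 N, so the roller rubs the far wall. I shift it back about 2.2 mm and lower further.

>>> {"fn": "send_rows", "kwargs": {
  "claw": [52,52,52,52,52,52,52,52,52,52],
  "offset": [
    [0,1,0],
    [0,2,0],
    [1,2.2,0],
    [2,2.2,0],
    [3,2.2,0],
    [3.5,2.2,0],
    [4,2.2,0],
    [4.5,2.2,0],
    [4.5,2.2,0],
    [4.5,2.2,0]
  ],
  "turn": [
    [0,0,0],
    [0,0,0],
    [0,0,0],
    [0,0,0],
    [0,0,0],
    [0,0,0],
    [0,0,0],
    [0,0,0],
    [0,0,0],
    [0,0,0]
  ]
}}

```text
time_s: 11.6
position: [660.2, 35.9, 46.7]
tool_rot: [1.791, 1.571, -2.951]
ft_force: [5.1, 0.3, -0.4]
gripper_width: 58.2
```

Run:
```python
from h import *
from rig import get_state,cams
st=get_state(); show(st)
```

```text
t 11.6 pos [660.25  35.92  46.71] tester [ 88.68 100.34] F [ 5.07  0.26 -0.44] w 58.17
[[-0.0002, -0.9996, 0.0289], [-0.0, 0.0289, 0.9996], [-1.0, 0.0002, -0.0]]
```

>>> {"fn": "send_rows", "kwargs": {
  "claw": [52,52,52,52,52,62,68,74,74,74],
  "offset": [
    [0,-0.5,0],
    [0,-0.9,0],
    [0.5,-0.9,0],
    [0.9,-0.9,0],
    [0.9,-0.9,0],
    [0.9,-0.9,0],
    [0.9,-0.9,0],
    [0.9,-0.9,0],
    [0.9,-0.9,0],
    [0.9,-0.9,0]
  ],
  "turn": [
    [0,0,0],
    [0,0,0],
    [0,0,0],
    [0,0,0],
    [0,0,0],
    [0,0,0],
    [0,0,0],
    [0,0,0],
    [0,0,0],
    [0,0,0]
  ]
}}

```text
time_s: 12.85
position: [661.2, 35.9, 45.8]
tool_rot: [1.728, 1.571, -3.013]
ft_force: [0.2, -0.2, 1.3]
gripper_width: 74.3
```

Run:
```python
from h import *
from rig import get_state,cams
st=get_state(); show(st)
g=cams.grab_frame("scene"); crop(g,290,410,150,240,6,"pics/s5.png")
```

```text
t 12.85 pos [661.17  35.92  45.83] tester [ 89.6  100.36] F [ 0.23 -0.17  1.34] w 74.33
[[-0.0001, -0.9996, 0.0288], [-0.0, 0.0288, 0.9996], [-1.0, 0.0001, -0.0]]
```

View pics/s5.png

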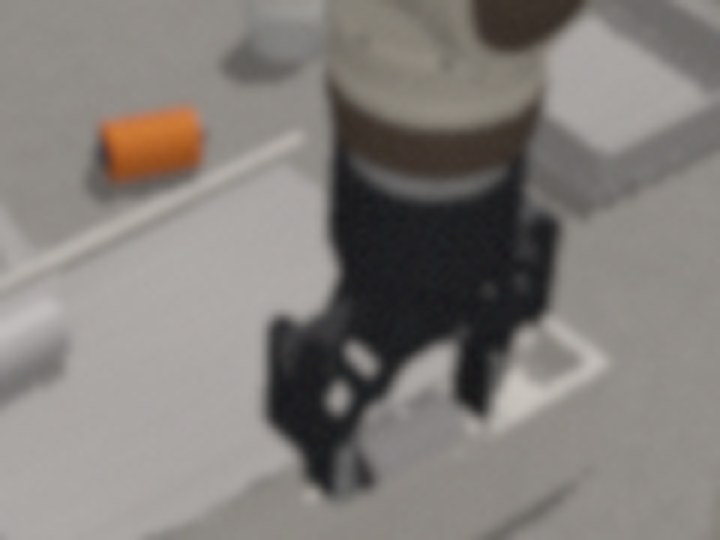

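Left roller released; it lies in the gutter at crop (415,430). Next is the middle roller.

Run:
```python
from h import *
from rig import get_state,cams
st=get_state(); show(st); print(w2t([516.5,-67.3]),plan(st,[516.5,-67.3,100]),plan(st,[516.5,-67.3,59.3]))
```

```text
t 12.9 pos [661.16  35.9   45.83] tester [ 89.59 100.34] F [ 0.43 -0.39  0.01] w 73.91
[[-0.0001, -0.9996, 0.0289], [-0.0, 0.0289, 0.9996], [-1.0, 0.0001, -0.0]]
[-52.01857379  -7.01127524] (array([ -54.15,  141.63, -107.33]), array([ 0.0001, -0.    , -0.0001])) (array([ -13.45,  141.62, -107.33]), array([ 0.0001, -0.    , -0.0001]))
```

>>> {"fn": "send_rows", "kwargs": {
  "claw": [74,74,74,74,74,74,74,74,74,74],
  "offset": [
    [-30,0,0],
    [-54,10,-8],
    [-54,45,-35],
    [-54,85,-65],
    [-54,120,-90],
    [-54,141.6,-107.3],
    [-50,141.6,-107.3],
    [-35,141.6,-107.3],
    [-20,141.6,-107.3],
    [-16,141.6,-107.3]
  ],
  "turn": [
    [0,0,0],
    [0,0,0],
    [0,0,0],
    [0,0,0],
    [0,0,0],
    [0,0,0],
    [0,0,0],
    [0,0,0],
    [0,0,0],
    [0,0,0]
  ]
}}

```text
time_s: 14.15
position: [515.9, -66.7, 59.7]
tool_rot: [1.471, 1.568, 3.013]
ft_force: [-0.4, -0.4, -0.6]
gripper_width: 73.5
```

Run:
```python
from h import *
from rig import get_state,cams
g=cams.grab_frame("scene"); crop(g,240,390,160,260,5,"pics/s6.png")
st=get_state(); show(st); print(plan(st,[516.5,-67.3,59.2]))
```

```text
t 14.2 pos [515.96 -66.79  59.89] tester [-52.57  -6.51] F [-0.59  1.09 -1.03] w 73.89
[[-0.0028, -0.9996, 0.0282], [0.0004, 0.0282, 0.9996], [-1.0, 0.0028, 0.0003]]
(array([ 0.69, -0.55, -0.5 ]), array([ 0.0008,  0.0003, -0.0028]))
```

View pics/s6.png

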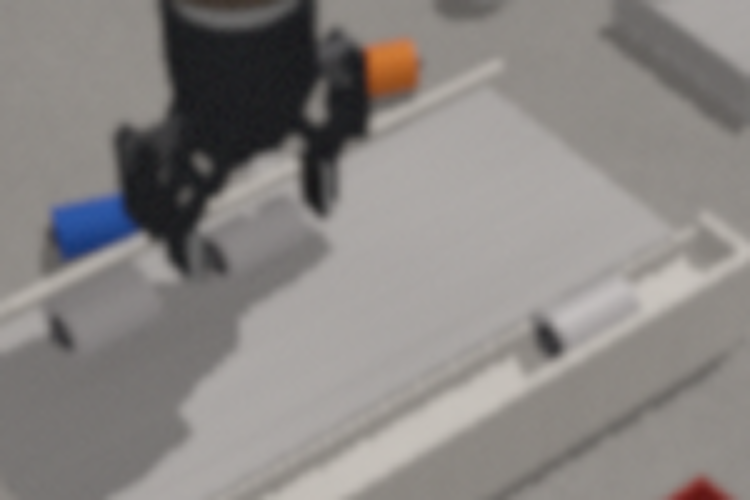

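The left roller lies in the gutter at crop (590,315) and the fingers straddle the middle one. I close.

>>> {"fn": "send_rows", "kwargs": {
  "claw": [74,70,66,63,60,57,54,52,52,52],
  "offset": [
    [0.3,-0.5,-0.5],
    [0.3,-0.5,-0.5],
    [0.3,-0.5,-0.5],
    [0.3,-0.5,-0.5],
    [0.3,-0.5,-0.5],
    [0.3,-0.5,-0.5],
    [0.3,-0.5,-0.5],
    [0.3,-0.5,-0.5],
    [0.3,-0.5,-0.5],
    [0.3,-0.5,-0.5]
  ],
  "turn": [
    [0,0,-0.0028],
    [0,0,-0.0028],
    [0,0,-0.0028],
    [0,0,-0.0028],
    [0,0,-0.0028],
    [0,0,-0.0028],
    [0,0,-0.0028],
    [0,0,-0.0028],
    [0,0,-0.0028],
    [0,0,-0.0028]
  ]
}}

```text
time_s: 15.45
position: [516.8, -67.3, 60.0]
tool_rot: [-1.344, 1.57, 0.199]
ft_force: [-0.1, 0.5, 5.3]
gripper_width: 58.2
```

Run:
```python
from h import *
from rig import get_state,cams
st=get_state(); show(st)
```

```text
t 15.45 pos [516.8  -67.34  60.01] tester [-51.72  -7.04] F [-0.11  0.46  5.34] w 58.2
[[0.0009, -0.9996, 0.0282], [0.0002, 0.0282, 0.9996], [-1.0, -0.0009, 0.0002]]
```

>>> {"fn": "send_rows", "kwargs": {
  "claw": [52,52,52,52,52,52,52,52,52,52],
  "offset": [
    [-0.15,0,0],
    [-0.15,-1,0],
    [-0.15,-3,0],
    [-0.15,-5,0],
    [-0.15,-8,0],
    [-0.15,-11,0],
    [-0.15,-14,0],
    [-0.15,-16,0],
    [-0.15,-18,0],
    [-0.15,-20,0]
  ],
  "turn": [
    [0,0,0],
    [0,0,0],
    [0,0,0],
    [0,0,0],
    [0,0,0],
    [0,0,0],
    [0,0,0],
    [0,0,0],
    [0,0,0],
    [0,0,0]
  ]
}}

```text
time_s: 16.7
position: [536.9, -67.9, 60.2]
tool_rot: [-1.268, 1.57, 0.275]
ft_force: [-0.9, 1.1, 5.3]
gripper_width: 58.2
```

Run:
```python
from h import *
from rig import get_state,cams
st=get_state(); show(st)
```

```text
t 16.7 pos [536.87 -67.87  60.16] tester [-31.64  -6.99] F [-0.89  1.12  5.34] w 58.15
[[0.0008, -0.9996, 0.0282], [0.0002, 0.0282, 0.9996], [-1.0, -0.0008, 0.0003]]
```

>>> {"fn": "send_rows", "kwargs": {
  "claw": [52,52,52,52,52,52,52,52,52,52],
  "offset": [
    [-0.15,-3,0],
    [-0.15,-7,0],
    [-0.15,-12,0],
    [-0.15,-17,0],
    [-0.15,-22,0],
    [-0.15,-27,0],
    [-0.15,-32,0],
    [-0.15,-37,0],
    [-0.15,-42,0],
    [-0.15,-47,0]
  ],
  "turn": [
    [0,0,0],
    [0,0,0],
    [0,0,0],
    [0,0,0],
    [0,0,0],
    [0,0,0],
    [0,0,0],
    [0,0,0],
    [0,0,0],
    [0,0,0]
  ]
}}

```text
time_s: 17.95
position: [584.2, -69.1, 60.3]
tool_rot: [-1.161, 1.57, 0.381]
ft_force: [-0.4, 2.7, 4.1]
gripper_width: 58.2
```

Run:
```python
from h import *
from rig import get_state,cams
st=get_state(); show(st)
```

```text
t 17.95 pos [584.2  -69.15  60.32] tester [15.71 -6.9 ] F [-0.38  2.74  4.07] w 58.16
[[0.0008, -0.9996, 0.0281], [0.0003, 0.0281, 0.9996], [-1.0, -0.0008, 0.0003]]
```

Even again (5.3 and 4.1 N, as set), so the middle roller runs true. On to the gutter.

>>> {"fn": "send_rows", "kwargs": {
  "claw": [52,52,52,52,52,52,52,52,52,52],
  "offset": [
    [0,-6,0],
    [0,-14,0],
    [0,-22,0],
    [0,-30,0],
    [0,-38,0],
    [0,-44,0],
    [-3,-51,0],
    [-4,-62,0],
    [-4,-72,0],
    [-1,-74.6,0]
  ],
  "turn": [
    [0,0,0],
    [0,0,0],
    [0,0,0],
    [0,0,0],
    [0,0,0],
    [0,0,0],
    [0,0,0],
    [0,0,0],
    [0,0,0],
    [0,0,0]
  ]
}}

```text
time_s: 19.2
position: [659.4, -71.4, 61.0]
tool_rot: [-1.264, 1.57, 0.278]
ft_force: [0.8, 0.2, -1.9]
gripper_width: 57.6
```

Run:
```python
from h import *
from rig import get_state,cams
st=get_state(); show(st)
```

```text
t 19.2 pos [659.44 -71.37  61.01] tester [90.98 -6.93] F [ 0.8   0.17 -1.94] w 57.62
[[0.0007, -0.9996, 0.0282], [0.0002, 0.0282, 0.9996], [-1.0, -0.0007, 0.0002]]
```

>>> {"fn": "send_rows", "kwargs": {
  "claw": [52,52,52,52,52,52,52,52,52,52],
  "offset": [
    [1,0.6,0],
    [3,0.6,0],
    [5,0.6,0],
    [6.5,0.6,0],
    [8,0.6,0],
    [9,0.6,0],
    [10,0.6,0],
    [10.5,0.6,0],
    [10.5,0.6,0],
    [10.5,0.6,0]
  ],
  "turn": [
    [0,0,0],
    [0,0,0],
    [0,0,0],
    [0,0,0],
    [0,0,0],
    [0,0,0],
    [0,0,0],
    [0,0,0],
    [0,0,0],
    [0,0,0]
  ]
}}

```text
time_s: 20.45
position: [658.9, -71.4, 50.6]
tool_rot: [-1.351, 1.57, 0.192]
ft_force: [-0.1, -0.4, -0.8]
gripper_width: 57.7
```

Run:
```python
from h import *
from rig import get_state,cams
st=get_state(); show(st)
```

```text
t 20.45 pos [658.9  -71.37  50.59] tester [90.44 -6.95] F [-0.09 -0.39 -0.84] w 57.68
[[0.0009, -0.9996, 0.0282], [0.0002, 0.0282, 0.9996], [-1.0, -0.0009, 0.0002]]
```

No side force. I lower the rest, 3.4 mm, and release.

>>> {"fn": "send_rows", "kwargs": {
  "claw": [52,52,52,52,52,52,62,68,74,74],
  "offset": [
    [1,0,0],
    [2,0,0],
    [3,0,0],
    [3.4,0,0],
    [3.4,0,0],
    [3.4,0,0],
    [3.4,0,0],
    [3.4,0,0],
    [3.4,0,0],
    [3.4,0,0]
  ],
  "turn": [
    [0,0,0],
    [0,0,0],
    [0,0,0],
    [0,0,0],
    [0,0,0],
    [0,0,0],
    [0,0,0],
    [0,0,0],
    [0,0,0],
    [0,0,0]
  ]
}}

```text
time_s: 21.7
position: [658.9, -71.4, 47.2]
tool_rot: [-1.384, 1.57, 0.159]
ft_force: [-0.4, -0.3, 0.1]
gripper_width: 73.8
```

Run:
```python
from h import *
from rig import get_state,cams
st=get_state(); show(st); print(w2t([512,-159]),plan(st,[512,-159,60]))
```

```text
t 21.7 pos [658.94 -71.36  47.23] tester [90.48 -6.94] F [-0.4  -0.27  0.09] w 73.84
[[0.0009, -0.9996, 0.0282], [0.0002, 0.0282, 0.9996], [-1.0, -0.0009, 0.0002]]
[-53.85775441 -98.8031998 ] (array([-12.92, 144.4 , -91.74]), array([0.0008, 0.0002, 0.0009]))
```

>>> {"fn": "send_rows", "kwargs": {
  "claw": [74,74,74,74,74,74,74,74,74,74],
  "offset": [
    [-30,0,0],
    [-54,10,-6],
    [-56,45,-29],
    [-56,85,-54],
    [-56,120,-76],
    [-56,144.4,-91.7],
    [-48,144.4,-91.7],
    [-33,144.4,-91.7],
    [-18,144.4,-91.7],
    [-14,144.4,-91.7]
  ],
  "turn": [
    [0,0,0],
    [0,0,0],
    [0,0,0],
    [0,0,0],
    [0,0,0],
    [0,0,0],
    [0,0,0],
    [0,0,0],
    [0,0,0],
    [0,0,0]
  ]
}}

```text
time_s: 22.95
position: [511.5, -158.3, 59.0]
tool_rot: [1.062, 1.569, 2.605]
ft_force: [0.3, 0.2, 1.6]
gripper_width: 74.2
```

Run:
```python
from h import *
from rig import get_state,cams
g=cams.grab_frame("scene"); crop(g,220,380,170,290,5,"pics/s7.png")
st=get_state(); show(st); print(plan(st,[512,-159,60]))
```

```text
t 23.0 pos [ 511.61 -158.36   59.24] tester [-54.27 -98.17] F [-0.59  0.92 -0.94] w 73.6
[[-0.0014, -0.9996, 0.0275], [0.0009, 0.0275, 0.9996], [-1.0, 0.0015, 0.0009]]
(array([-0.76, -0.41, -0.63]), array([ 0.0015,  0.0009, -0.0015]))
```

View pics/s7.png

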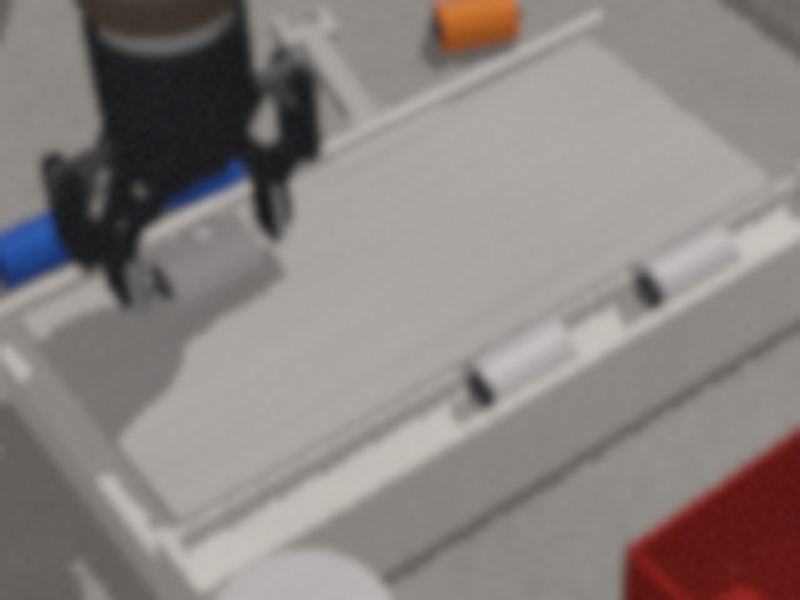

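Both true rollers lie in the gutter, at crop (690,265) and (525,360). The fingers straddle the right one, so I close.

>>> {"fn": "send_rows", "kwargs": {
  "claw": [74,70,66,63,60,57,54,52,52,52],
  "offset": [
    [-1,-0.4,-0.6],
    [-1,-0.4,-0.6],
    [-1,-0.4,-0.6],
    [-1,-0.4,-0.6],
    [-1,-0.4,-0.6],
    [-1,-0.4,-0.6],
    [-1,-0.4,-0.6],
    [-1,-0.4,-0.6],
    [-1,-0.4,-0.6],
    [-1,-0.4,-0.6]
  ],
  "turn": [
    [0,0.0009,-0.0015],
    [0,0.0009,-0.0015],
    [0,0.0009,-0.0015],
    [0,0.0009,-0.0015],
    [0,0.0009,-0.0015],
    [0,0.0009,-0.0015],
    [0,0.0009,-0.0015],
    [0,0.0009,-0.0015],
    [0,0.0009,-0.0015],
    [0,0.0009,-0.0015]
  ]
}}

```text
time_s: 24.25
position: [512.2, -159.0, 60.7]
tool_rot: [-1.702, 1.57, -0.159]
ft_force: [-0.5, 1.5, 5.5]
gripper_width: 57.9
```

Run:
```python
from h import *
from rig import get_state,cams
st=get_state(); show(st)
b,a=16,19.5
th=np.linspace(0,3.3,3301)
h=np.sqrt(a*a*np.sin(th)**2+b*b*np.cos(th)**2)
# rolling without slip: d x_axis = h d theta (axis above contact line: contact offset h'(th); axis speed horizontally = h*dth)
x=np.concatenate([[0],np.cumsum((h[1:]+h[:-1])/2*np.diff(th))])
for X in range(0,57,2): print(X,round(float(np.interp(X,x,h))-16,2),end=" | ")
```

```text
t 24.25 pos [ 512.22 -158.99   60.72] tester [-53.64 -98.79] F [-0.54  1.53  5.45] w 57.92
[[0.0008, -0.9996, 0.0275], [-0.0001, 0.0275, 0.9996], [-1.0, -0.0008, -0.0001]]
0 0.0 | 2 0.06 | 4 0.23 | 6 0.5 | 8 0.84 | 10 1.22 | 12 1.62 | 14 2.01 | 16 2.38 | 18 2.7 | 20 2.98 | 22 3.21 | 24 3.37 | 26 3.47 | 28 3.5 | 30 3.46 | 32 3.36 | 34 3.2 | 36 2.97 | 38 2.69 | 40 2.36 | 42 1.99 | 44 1.6 | 46 1.2 | 48 0.82 | 50 0.49 | 52 0.22 | 54 0.05 | 56 0.0 |
```

Contact is about 7 N. I roll 9 mm, yielding along the expected rise, and check the force.

>>> {"fn": "send_rows", "kwargs": {
  "claw": [52,52,52,52,52,52,52,52,52,52],
  "offset": [
    [-0.1,0,0],
    [-0.15,-1,0],
    [-0.2,-2,0],
    [-0.25,-3,0],
    [-0.4,-4,0],
    [-0.5,-5,0],
    [-0.65,-6,0],
    [-0.8,-7,0],
    [-0.95,-8,0],
    [-0.95,-8,0]
  ],
  "turn": [
    [0,0,0],
    [0,0,0],
    [0,0,0],
    [0,0,0],
    [0,0,0],
    [0,0,0],
    [0,0,0],
    [0,0,0],
    [0,0,0],
    [0,0,0]
  ]
}}

```text
time_s: 25.5
position: [520.6, -159.1, 62.1]
tool_rot: [-1.493, 1.569, 0.051]
ft_force: [-0.3, 2.3, 6.7]
gripper_width: 58.2
```

Run:
```python
from h import *
from rig import get_state,cams
st=get_state(); show(st)
```

```text
t 25.5 pos [ 520.56 -159.08   62.15] tester [-45.3  -98.64] F [-0.35  2.31  6.74] w 58.19
[[0.0015, -0.9996, 0.0273], [0.0001, 0.0273, 0.9996], [-1.0, -0.0015, 0.0001]]
```

The hand rose 1.4 mm and the press still went up, so the right roller is the oval one. I keep yielding towards the swell's top.

>>> {"fn": "send_rows", "kwargs": {
  "claw": [52,52,52,52,52,52,52,52,52,52],
  "offset": [
    [-0.3,0,0],
    [-0.5,-1,0],
    [-0.7,-2,0],
    [-0.9,-3,0],
    [-1.1,-4,0],
    [-1.3,-5,0],
    [-1.45,-6,0],
    [-1.6,-7,0],
    [-1.75,-8,0],
    [-1.75,-8,0]
  ],
  "turn": [
    [0,0,0],
    [0,0,0],
    [0,0,0],
    [0,0,0],
    [0,0,0],
    [0,0,0],
    [0,0,0],
    [0,0,0],
    [0,0,0],
    [0,0,0]
  ]
}}

```text
time_s: 26.75
position: [528.6, -159.3, 63.9]
tool_rot: [-1.497, 1.569, 0.047]
ft_force: [0.1, 1.8, 3.1]
gripper_width: 58.1
```

Run:
```python
from h import *
from rig import get_state,cams
st=get_state(); show(st)
```

```text
t 26.75 pos [ 528.61 -159.3    63.87] tester [-37.25 -98.62] F [0.08 1.82 3.15] w 58.12
[[0.0015, -0.9996, 0.0273], [0.0001, 0.0273, 0.9996], [-1.0, -0.0015, 0.0001]]
```

>>> {"fn": "send_rows", "kwargs": {
  "claw": [52,52,52,52,52,52,52,52,52,52],
  "offset": [
    [-0.2,-1.6,0],
    [-0.35,-3.2,0],
    [-0.5,-4.8,0],
    [-0.58,-6.4,0],
    [-0.65,-8,0],
    [-0.68,-9.6,0],
    [-0.68,-11.2,0],
    [-0.65,-12.8,0],
    [-0.56,-14.4,0],
    [-0.45,-16,0]
  ],
  "turn": [
    [0,0,0],
    [0,0,0],
    [0,0,0],
    [0,0,0],
    [0,0,0],
    [0,0,0],
    [0,0,0],
    [0,0,0],
    [0,0,0],
    [0,0,0]
  ]
}}

```text
time_s: 28.0
position: [544.8, -159.7, 64.4]
tool_rot: [-1.469, 1.569, 0.074]
ft_force: [0.2, 2.4, 3.3]
gripper_width: 58.1
```

Run:
```python
from h import *
from rig import get_state,cams
st=get_state(); show(st)
```

```text
t 28.0 pos [ 544.8  -159.72   64.37] tester [-21.06 -98.57] F [0.23 2.39 3.31] w 58.11
[[0.0017, -0.9996, 0.0272], [0.0001, 0.0272, 0.9996], [-1.0, -0.0017, 0.0002]]
```

>>> {"fn": "send_rows", "kwargs": {
  "claw": [52,52,52,52,52,52,52,52,52,52],
  "offset": [
    [0.2,-1.2,0],
    [0.4,-2.4,0],
    [0.57,-3.6,0],
    [0.76,-4.8,0],
    [0.96,-6,0],
    [1.19,-7.2,0],
    [1.41,-8.4,0],
    [1.65,-9.6,0],
    [1.85,-10.8,0],
    [2.1,-12,0]
  ],
  "turn": [
    [0,0,0],
    [0,0,0],
    [0,0,0],
    [0,0,0],
    [0,0,0],
    [0,0,0],
    [0,0,0],
    [0,0,0],
    [0,0,0],
    [0,0,0]
  ]
}}

```text
time_s: 29.25
position: [557.3, -159.9, 62.8]
tool_rot: [-1.437, 1.568, 0.106]
ft_force: [1.4, 4.1, 7.0]
gripper_width: 58.3
```

Run:
```python
from h import *
from rig import get_state,cams
st=get_state(); show(st)
```

```text
t 29.25 pos [ 557.32 -159.88   62.81] tester [ -8.53 -98.37] F [1.43 4.1  7.  ] w 58.35
[[0.0029, -0.9996, 0.027], [0.0003, 0.027, 0.9996], [-1.0, -0.0029, 0.0004]]
```

>>> {"fn": "send_rows", "kwargs": {
  "claw": [52,52,52,52,52,52,52,52,52,52],
  "offset": [
    [-0.2,-1,0],
    [0,-2.2,0],
    [0.2,-3.4,0],
    [0.4,-4.6,0],
    [0.6,-5.8,0],
    [0.8,-7,0],
    [1.0,-8.2,0],
    [1.15,-9.4,0],
    [1.3,-10.6,0],
    [1.4,-12,0]
  ],
  "turn": [
    [0,0,0],
    [0,0,0],
    [0,0,0],
    [0,0,0],
    [0,0,0],
    [0,0,0],
    [0,0,0],
    [0,0,0],
    [0,0,0],
    [0,0,0]
  ]
}}

```text
time_s: 30.5
position: [569.3, -160.3, 61.3]
tool_rot: [-1.474, 1.568, 0.069]
ft_force: [0.1, 2.0, 3.1]
gripper_width: 57.8
```

Run:
```python
from h import *
from rig import get_state,cams
g=cams.grab_frame("scene"); crop(g,220,380,170,290,5,"pics/s8.png")
st=get_state(); show(st)
```

```text
t 30.55 pos [ 569.28 -160.33   61.2 ] tester [  3.44 -98.48] F [-0.14  1.59  1.7 ] w 58.46
[[0.0024, -0.9996, 0.0271], [0.0002, 0.0271, 0.9996], [-1.0, -0.0024, 0.0002]]
```

View pics/s8.png

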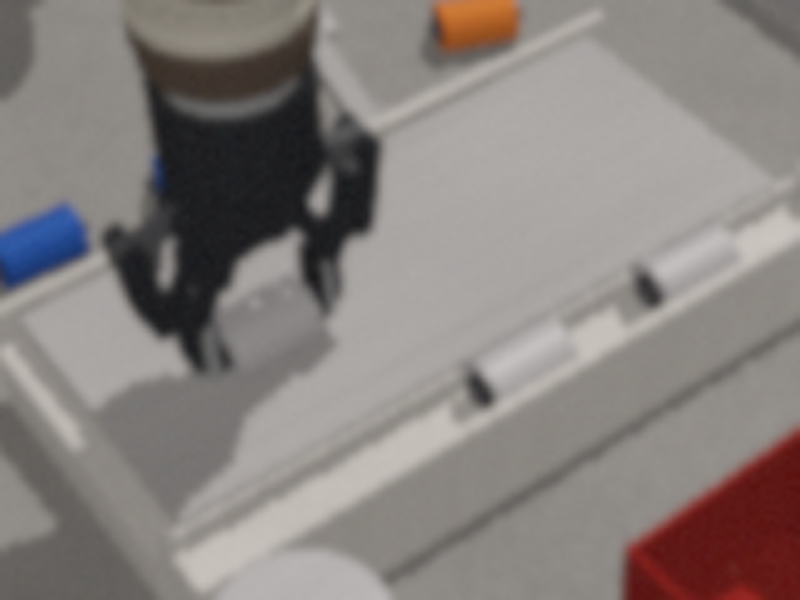

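It has been rolled past the plate's middle (x about +3 mm) and rocked as an oval one would. In the picture the roller is at crop (275,320) and the two true ones in the gutter are undisturbed. Now to the tray.

Run:
```python
from h import *
from rig import get_state,cams
st=get_state(); print(plan(st,[500.9,341.4,120],yaw=-0.05))
```

```text
(array([-58.88,  81.84, 499.71]), array([0.0229, 0.0003, 0.0024]))
```

>>> {"fn": "send_rows", "kwargs": {
  "claw": [52,52,52,52,52,52,52,52,52,52],
  "offset": [
    [-15,0,0],
    [-40,0,5],
    [-65,4,25],
    [-75,10,60],
    [-75,18,105],
    [-75,26,155],
    [-75,34,205],
    [-75,42,255],
    [-75,50,305],
    [-75,58,350]
  ],
  "turn": [
    [0,0,0],
    [0,0,0],
    [0,0,0],
    [0,0,0],
    [0,0,0],
    [0.005,0,0],
    [0.01,0,0],
    [0.015,0,0],
    [0.02,0,0],
    [0.02,0,0]
  ]
}}

```text
time_s: 31.8
position: [520.2, 192.5, 136.8]
tool_rot: [-1.639, 1.568, -0.116]
ft_force: [1.5, -0.1, -1.2]
gripper_width: 58.0
```

Run:
```python
from h import *
from rig import get_state,cams
st=get_state(); show(st); print(plan(st,[500.9,341.4,80],yaw=-0.05),plan(st,[500.9,341.4,10],yaw=-0.05))
```

```text
t 31.8 pos [520.16 192.49 136.83] tester [-55.89 252.77] F [ 1.46 -0.08 -1.19] w 58.03
[[0.0027, -0.9989, 0.0471], [-0.0003, 0.0471, 0.9989], [-1.0, -0.0027, -0.0002]]
(array([ 56.73,  26.41, 147.85]), array([ 0.0028, -0.0002,  0.0027])) (array([126.72,  26.61, 147.86]), array([ 0.0028, -0.0002,  0.0027]))
```

>>> {"fn": "send_rows", "kwargs": {
  "claw": [52,52,52,52,52,52,52,52,52,52],
  "offset": [
    [0,8,45],
    [0,15,85],
    [5,21,118],
    [15,25,138],
    [27,26.4,148],
    [40,26.4,148],
    [52,26.4,148],
    [60,26.4,148],
    [62,26.4,148],
    [62,26.4,148]
  ],
  "turn": [
    [0,0,0],
    [0,0,0],
    [0,0,0.002],
    [0,0,0.0027],
    [0,0,0.0027],
    [0,0,0.0027],
    [0,0,0.0027],
    [0,0,0.0027],
    [0,0,0.0027],
    [0,0,0.0027]
  ]
}}

```text
time_s: 33.05
position: [501.1, 341.4, 75.0]
tool_rot: [-1.511, 1.57, 0.012]
ft_force: [0.4, 0.8, -0.6]
gripper_width: 57.9
```

Run:
```python
from h import *
from rig import get_state,cams
g=cams.grab_frame("scene"); crop(g,340,440,110,190,8,"pics/s9.png")
st=get_state(); show(st); print(plan(st,[500.9,341.4,11],yaw=-0.05))
```

```text
t 33.1 pos [501.19 341.55  75.22] tester [-79.18 401.22] F [ 0.   -0.04 -2.15] w 58.0
[[0.0007, -0.9989, 0.0473], [0.0002, 0.0473, 0.9989], [-1.0, -0.0007, 0.0002]]
(array([64.22,  0.32, -0.18]), array([0.0027, 0.0002, 0.0007]))
```

View pics/s9.png

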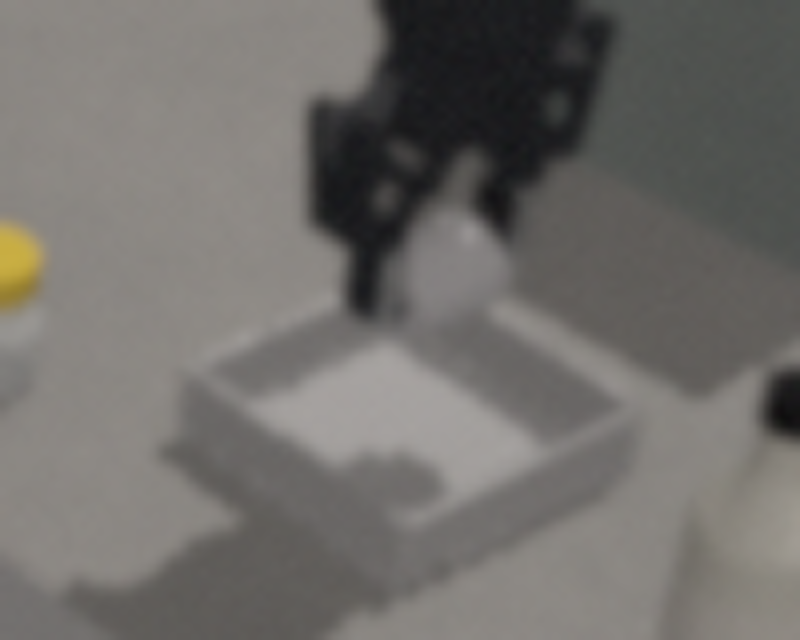

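The roller is over the tray (crop (455,265)) with the tray open below. I lower it.

>>> {"fn": "send_rows", "kwargs": {
  "claw": [52,52,52,52,52,52,52,52,52,52],
  "offset": [
    [8,0,0],
    [18,0,0],
    [28,0,0],
    [38,0,0],
    [46,0,0],
    [52,0,0],
    [56,0,0],
    [59,0,0],
    [60,0,0],
    [60,0,0]
  ],
  "turn": [
    [0,0,0],
    [0,0,0],
    [0,0,0],
    [0,0,0],
    [0,0,0],
    [0,0,0],
    [0,0,0],
    [0,0,0],
    [0,0,0],
    [0,0,0]
  ]
}}

```text
time_s: 34.35
position: [501.3, 341.6, 15.4]
tool_rot: [-1.181, 1.57, 0.342]
ft_force: [-0.2, 0.2, -0.9]
gripper_width: 57.9
```

Run:
```python
from h import *
from rig import get_state,cams
st=get_state(); show(st)
```

```text
t 34.35 pos [501.3  341.59  15.36] tester [-79.07 401.27] F [-0.22  0.2  -0.86] w 57.95
[[0.0009, -0.9989, 0.0473], [0.0003, 0.0473, 0.9989], [-1.0, -0.0008, 0.0003]]
```

>>> {"fn": "send_rows", "kwargs": {
  "claw": [52,52,52,52,52,52,52,52,52,52],
  "offset": [
    [0.5,0,0],
    [1,0,0],
    [1.5,0,0],
    [2,0,0],
    [2.5,0,0],
    [3,0,0],
    [3.5,0,0],
    [4,0,0],
    [4,0,0],
    [4,0,0]
  ],
  "turn": [
    [0,0,0],
    [0,0,0],
    [0,0,0],
    [0,0,0],
    [0,0,0],
    [0,0,0],
    [0,0,0],
    [0,0,0],
    [0,0,0],
    [0,0,0]
  ]
}}

```text
time_s: 35.6
position: [501.3, 341.6, 11.4]
tool_rot: [-1.126, 1.57, 0.397]
ft_force: [0.4, -0.3, -1.6]
gripper_width: 58.2
```

Run:
```python
from h import *
from rig import get_state,cams
st=get_state(); show(st)
```

```text
t 35.6 pos [501.32 341.62  11.4 ] tester [-79.05 401.3 ] F [ 0.41 -0.29 -1.56] w 58.19
[[0.0009, -0.9989, 0.0473], [0.0004, 0.0473, 0.9989], [-1.0, -0.0009, 0.0004]]
```

Not yet touching (Fz still equals the weight). I lower about 2 mm more in small steps.

>>> {"fn": "send_rows", "kwargs": {
  "claw": [52,52,52,52,52,52,52,52,52,52],
  "offset": [
    [0.2,0,0],
    [0.4,0,0],
    [0.6,0,0],
    [0.8,0,0],
    [1,0,0],
    [1.2,0,0],
    [1.4,0,0],
    [1.4,0,0],
    [1.4,0,0],
    [1.4,0,0]
  ],
  "turn": [
    [0,0,0],
    [0,0,0],
    [0,0,0],
    [0,0,0],
    [0,0,0],
    [0,0,0],
    [0,0,0],
    [0,0,0],
    [0,0,0],
    [0,0,0]
  ]
}}

```text
time_s: 36.85
position: [501.3, 341.6, 10.0]
tool_rot: [-1.146, 1.57, 0.377]
ft_force: [-0.1, 0.1, -1.4]
gripper_width: 58.0
```

Run:
```python
from h import *
from rig import get_state,cams
g=cams.grab_frame("scene"); crop(g,340,440,110,190,8,"pics/s10.png")
st=get_state(); show(st)
```

```text
t 36.9 pos [501.29 341.63   9.97] tester [-79.08 401.3 ] F [-0.73 -0.31 -1.96] w 57.86
[[0.0009, -0.9989, 0.0472], [0.0003, 0.0472, 0.9989], [-1.0, -0.0009, 0.0004]]
```

View pics/s10.png

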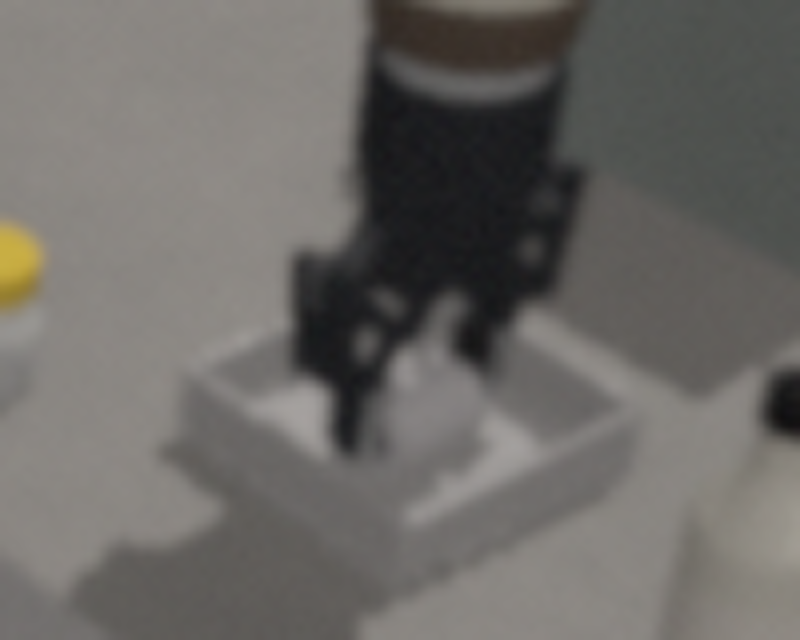

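>>> {"fn": "send_rows", "kwargs": {
  "claw": [52,52,52,52,52,52,52,52,52,52],
  "offset": [
    [0.1,0,0],
    [0.2,0,0],
    [0.3,0,0],
    [0.4,0,0],
    [0.5,0,0],
    [0.6,0,0],
    [0.7,0,0],
    [0.7,0,0],
    [0.7,0,0],
    [0.7,0,0]
  ],
  "turn": [
    [0,0,0],
    [0,0,0],
    [0,0,0],
    [0,0,0],
    [0,0,0],
    [0,0,0],
    [0,0,0],
    [0,0,0],
    [0,0,0],
    [0,0,0]
  ]
}}

```text
time_s: 38.15
position: [501.5, 341.7, 9.6]
tool_rot: [-1.17, 1.569, 0.354]
ft_force: [0.8, -1.6, 4.4]
gripper_width: 57.7
```

Run:
```python
from h import *
from rig import get_state,cams
st=get_state(); show(st)
```

```text
t 38.15 pos [501.53 341.66   9.56] tester [-78.84 401.34] F [ 0.79 -1.64  4.36] w 57.73
[[0.0015, -0.9989, 0.0473], [0.0005, 0.0473, 0.9989], [-1.0, -0.0014, 0.0006]]
```

Contact at TCP z = 9.6 mm, which matches the axis at 20 mm (flat side down). I open and then rise.

>>> {"fn": "send_rows", "kwargs": {
  "claw": [56,60,64,68,72,72,72,72,72,72],
  "offset": [
    [0,0,0],
    [0,0,0],
    [0,0,0],
    [0,0,0],
    [0,0,0],
    [-3,0,0],
    [-12,0,0],
    [-30,0,0],
    [-60,0,0],
    [-95,0,0]
  ],
  "turn": [
    [0,0,0],
    [0,0,0],
    [0,0,0],
    [0,0,0],
    [0,0,0],
    [0,0,0],
    [0,0,0],
    [0,0,0],
    [0,0,0],
    [0,0,0]
  ]
}}

```text
time_s: 39.4
position: [501.3, 341.6, 106.6]
tool_rot: [-1.108, 1.569, 0.415]
ft_force: [0.7, 0.5, 0.4]
gripper_width: 72.0
```

Run:
```python
from h import *
from rig import get_state,cams
st=get_state(); show(st)
g=cams.grab_frame("scene"); crop(g,220,440,110,275,3.6,"pics/s11.png"); np.savez("s11.npz",**g)
crop(g,340,440,110,190,8,"pics/s11b.png")
```

```text
t 39.4 pos [501.35 341.57 106.6 ] tester [-79.02 401.25] F [0.71 0.55 0.38] w 72.0
[[0.0018, -0.9989, 0.0474], [0.0008, 0.0474, 0.9989], [-1.0, -0.0018, 0.0009]]
```

View pics/s11.png

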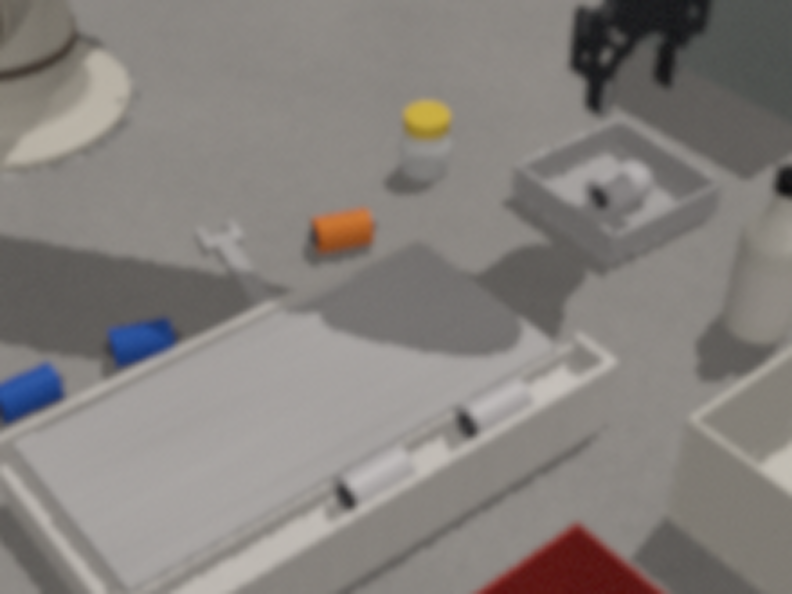

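View pics/s11b.png

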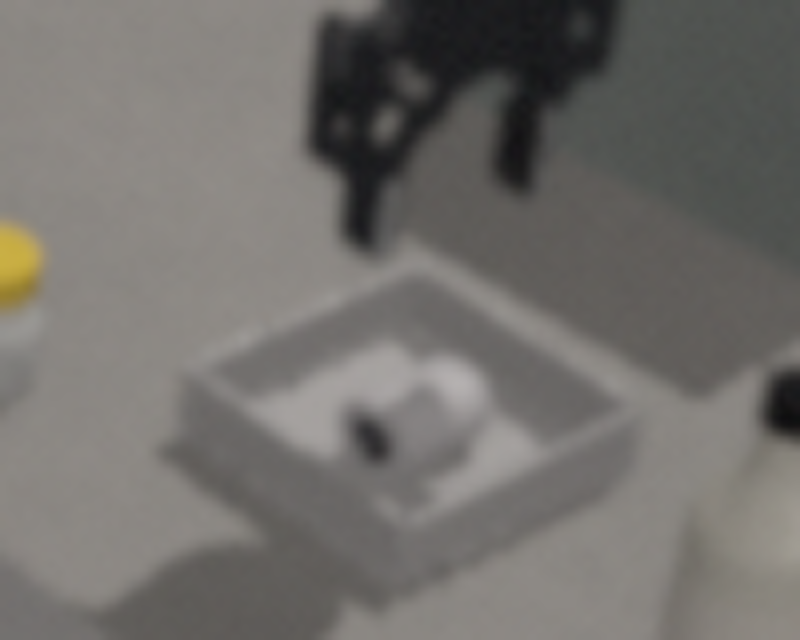

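Run:
```python
from h import *
from rig import get_state,cams
g=cams.grab_frame("top"); crop(g,160,410,130,230,3.2,"pics/t12.png"); crop(g,250,410,135,175,5,"pics/t13.png"); np.savez("t12.npz",**g)
s=np.load("s11.npz")
for u,v in [(467,422),(345,492)]:
    print(w2t(onz(s,220+u/3.6-.4,110+v/3.6-.4,58)).round(1))
```

```text
[86.4 78.4]
[ 85.8 -28.9]
```

View pics/t12.png

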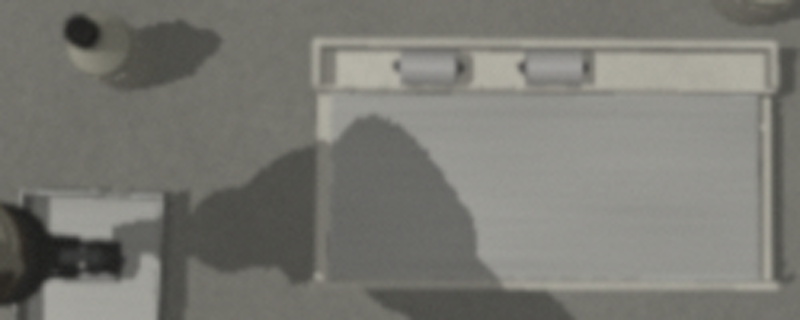

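View pics/t13.png

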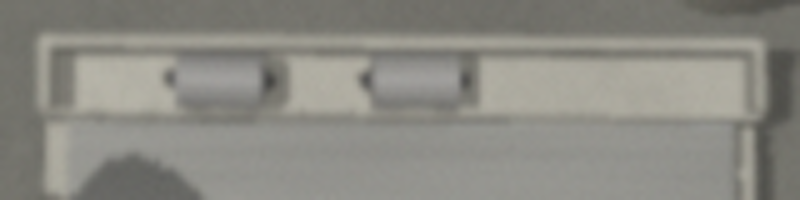

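Run:
```python
from h import *
from rig import get_state,order
g=np.load("t12.npz")
for u in(222,415): print(w2t(onz(g,250+u/5-.4,135+79/5-.4,60)).round(1))
st=get_state(); show(st)
```

```text
[ 90.6 100.1]
[90.9 -6.4]
t 39.5 pos [503.18 342.79 110.55] tester [-77.22 402.52] F [ 0.13  0.77 -0.44] w 72.02
[[0.0078, -0.9988, 0.0474], [0.0048, 0.0474, 0.9989], [-1.0, -0.0075, 0.0052]]
```

Both gutter rollers are measured at x = 90.6 and 90.9 mm (middle line 91). The tray roller lies near the tray's middle, and the gripper is clear of everything. I hand in.

Run:
```python
from rig import order
print(order.hand_in())
```

```text
the job is handed in; nothing more can be done
None
```

I checked all three rollers in the order left, middle, right. The left and middle ones run true and are in the gutter; the right one is oval and is in the reject tray. I handed the job in at about 39.5 s; the rig gives no verdict.

- **Rolling:** the press stayed even on the left roller (about 5 N on the plate) and the middle one (about 5.5–7 N). On the right one the force rose even though the hand yielded, and it swelled about 3.5 mm, sinking again past the plate's middle. I read about 8.5 N at most at the step ends; I had no readings within a move.
- **Gutter rollers:** the top view puts their axes at x = 90.6 and 90.9 mm, against a middle line of 91 mm. The scene camera reads about 5 mm lower on both, the same offset it had on the rollers at the start, so I relied on the top view. I did not measure their height directly. Both were released within about 0.4 mm of the floor.
- **Left roller:** it touched the gutter walls with about 5 N while being lowered, so I re-centred it before letting go.
- **Tray roller:** it touched the tray floor with its axis at about 20 mm (limit 32 mm), near the tray's middle, and the last scene view shows it lying there. The arm hid most of the tray in the last top view.
- **Other things on the bench:** in the last views those in sight looked unmoved. I did not measure their positions again.

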